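Raise the inspection lamp to its second stop and hold it there

TASK

I want a quick look at the polish on the blue test panel: with the inspection lamp still fully down, turn it on its stand until its lens faces the white mark on the collar, squeeze the red button in the side of the lamp, draw the lamp up past the first stop to the second one, which is as far as it goes, and finish holding it there by hand with the button still squeezed in, because it comes straight down again afterwards. Leave the test panel, the wax tin and the paint bottle where they are.

Things in the scene. Friction and masses are not known exactly. Their poses are not given: they have to be found in the camera images.
- lamp_stand: Telescopic table stand of the inspection lamp: heavy round dark cast foot 124 mm across that stays put, black outer tube 36 mm across, aluminium collar 46 mm across whose top is 150 mm above the table. Origin: centre of the foot's underside, on the vertical mast axis; z up, x towards the side that bears the white index mark.
- collar_mark (a point): White index mark on the collar's rim: this point is its outer end on the collar's top edge, 23 mm from the mast axis in the stand's +x, 150 mm above the table. The same white line is repeated below it on the black tube and on top of the foot. A keyway in the collar lies under the mark. Axes as lamp_stand.
- lamp: Lamp head on its inner tube, 0.2 to 0.4 kg. Head: black box, yellow rim round a pale LED lens, centred on the mast axis; 55 mm lens to back, 40 mm across its sides (y), 54 mm high. Red button in its +y side, rubber thumb rest 1 mm proud opposite in -y: a grip across y squeezes the button. Origin: on the mast axis, at the collar's top when down; head 12 to 66 mm above it. z up, x out of the lens.
- lamp_grip (a point): Point inside the lamp head on the mast axis, at the height of the middle of the red button: 46 mm above lamp's origin, 20 mm below the top of the head, 196 mm above the table when the lamp is down and 296 mm at the second stop. Axes as lamp: x out of the lens, y towards the button.
- lamp_turn (a joint): Turn of the lamp about the mast axis, rad, counter-clockwise from above positive: 0 when the lens faces the white mark; range -1.65 to 0.3 when down. Friction 0.04 N m, stays where left. A key rib on the tube (lens side) fits a keyway under the mark with 1.5 mm of play each way: it enters within 0.1 rad of 0 and then keeps the lamp from turning; elsewhere the lamp rises 3 mm at most.
- lamp_lift (a joint): How far the lamp is drawn up, m: 0 fully down, 0.050 first stop, 0.100 second stop and end of travel. With the button out, a catch blocks it at each stop (1.5 mm of play) and drops into the next stop it passes; with the button in it slides freely and sinks by its own weight when let go.
- lamp_button (a joint): Red release button, 17 mm across, standing 5.5 mm out of the lamp's +y side: 0 out, 0.0055 pressed flush with the side. The catch is clear from 0.004 on. Spring: about 2 N to start, 7 N pressed in.
- test_panel: Dark blue glossy painted sheet-metal panel, 120 x 140 mm and 12 mm high, with a tape strip across; lies on the table on the marked side of the stand. Origin: centre of its underside.
- wax_tin: Flat white tin with red lid, 80 mm across, 34 mm high. Origin: centre of its underside.
- touchup_bottle: Small grey bottle with black cap, 26 mm across, 74 mm high. Origin: centre of its underside.
Not all that is in view belongs to the job. What is shaped like the lamp_stand but orange or purple is not meant.

How it is judged:
By the outcome, as a careful person would: the job done as asked, in the order asked, and still so for the second after the job is handed in, while the arm keeps its last pose, push and grip.
It also fails if it takes over 32 s, if anything falls off the work surface, if the arm or the gripper's body presses on something with over 40 N, if the wrist force passes 120 N, or if a joint passes its speed limit or range.

ROBOT

A 7-joint arm with a two-finger parallel gripper is mounted at the origin on a cart in front of the work surface, level with it; the furniture and walls round the work are solid. World frame = base frame: x ahead of the robot, y to its left, z up, the work surface at z = 0. Lengths are in m, angles in rad, forces in N, time in s.
With the tool pointing down it reaches from about 0.4 to 0.85 m from the base axis. Payload 10.4 kg.
Tool frame: the origin (TCP) lies on the centre line of the jaws, within the pads' length; the fingertips stand 11 mm ahead of it and the grasp point (between the pads) lies 8 mm behind it; z points along the fingers, y is the line along which they close (so a half turn about z gives the same grasp; the last joint's range is limited). The gripper opens to 85 mm and grips with 20 to 120 N. Pads are 22 mm wide; open, the fingers measure 114 mm over their backs; the gripper's body (76 mm by 85 mm) begins 54 mm behind the grasp point. The pads swing forward as they close: fully open they stand 13 mm farther back than shut.
Start: joints at [1.09, 0.332, -0.065, 1.46, 0.022, 1.35, -0.088], TCP at [0.276, -0.561, 0.242] pointing down, gripper open.
Joint ranges: [-2.6, 2.6], [-0.5, 2.12], [-1.47, 1.34], [0.16, 2.42], [-1.27, 4.41], [0.06, 2.06], [-2.6, 2.6]. Speed limits (rad/s): [2.22, 2.22, 2.79, 2.79, 3.14, 3.14, 3.14].

INTERFACE

Orientations are given as [roll, pitch, yaw] about the fixed x, y, z axes, in that order (R = Rz(yaw) Ry(pitch) Rx(roll)).
In Python, from rig import env gives the robot as it stands.
- The arm moves only by the shell command python3 -m pendant 'ROWS'. ROWS is JSON, a list of rows, each an object with "travel": the shift along the world's x, y, z in mm, a list of three; "angular": the turn, a rotation vector about the world's x, y, z in degrees, a list of three; "claw": the finger opening in mm, from 0 to 85.4. A call has 1 to 12 rows; each row shifts and turns the commanded pose from where the row before left it; what a row does not reach is not made up. A row lasts 1/8 s, in which the tool goes at most 62.5 mm and 10.7 degrees, less where a joint would pass 70% of its speed; a pose out of reach is approached as far as the arm can. A call with a gripper value outside its range is refused whole. The fingers move at their own pace and stop on an object; the grip force is fixed at half the most. Time passes only in rows, so rows that do not move let the fingers close. It gives the time, the measured TCP pose, the force, the opening and the grip force at its end, in the units of the state.
- env.get_obs(): the state, without advancing time (a new reading comes with each control period).
- env.read_camera(name): name is "scene" or "top" or "wrist"; returns a dict with "img" (384x512x3 uint8, red, green, blue), "mtx" (3x3 intrinsics, pixels), "R" (3x3) and "t" (3): a world point X has camera coordinates R X + t. Camera axes: x right, y down, z forward; pixel columns grow to the right and rows downward; lengths in m; the calibration is good to about 2 mm. A picture is of the moment at which its call begins. There is no depth.
- env.hand_in(): hands the job in; it is judged then, once.
The state is a dict: "time_s": time; "joints": joint angles; "dq": joint speeds; "effort": joint torques, N m; "position": TCP position; "tcp_rot": TCP orientation; "contact_force": force on the tool from outside, world axes, zero at the start; "moment": the same for the moment, N m; "finger_gap": finger opening in m; "finger_force": force on a finger pad.
Only numpy, scipy, OpenCV 4.12 (cv2) and the standard library are available. Lean on these libraries where they do the work, as an engineer would, in place of code of your own. Each camera call takes 0.05 s, during which the arm holds its last target. There are 200 camera calls.

## Working session

There is one attempt and no reset: what is moved stays moved. The work goes in short steps, Python scripts to look and compute and a shell command to move; the robot and the scene stay as the last step left them, time stands still between calls to the robot, and variables do not carry over. Pictures are saved under pics/ and viewed, at most 10 in all, crops included, and the job is handed in when it is done.

```bash
mkdir -p pics; python3 - <<'E'
from rig import env
import cv2,numpy as np
o=env.get_obs();print({k:np.round(v,3).tolist() for k,v in o.items()})
ims=[]
for n in("scene","top"):
    c=env.read_camera(n);cv2.imwrite(f"pics/{n}0.png",c["img"][:,:,::-1]);np.savez(f"{n}0.npz",**c);print(n,(-c["R"].T@c["t"]).round(3),c["R"].round(2).tolist(),c["mtx"].round(0).tolist())
E
```

```text
{'time_s': 0.0, 'joints': [1.09, 0.333, -0.065, 1.461, 0.022, 1.35, -0.088], 'dq': [-0.001, 0.001, -0.0, 0.0, -0.001, -0.001, 0.0], 'effort': [-0.0, -62.545, 0.049, -39.161, 0.016, 0.01, -0.0], 'position': [0.276, -0.56, 0.241], 'tcp_rot': [-3.14, 0.0, 0.458], 'contact_force': [-0.87, -0.211, 0.64], 'moment': [0.029, -0.015, 0.005], 'finger_force': 0.0, 'finger_gap': 0.086}
scene [0.028 0.765 0.7  ] [[-0.81, -0.59, -0.0], [-0.32, 0.45, -0.83], [0.5, -0.67, -0.55]] [[454.0, 0.0, 256.0], [0.0, 454.0, 194.0], [0.0, 0.0, 1.0]]
top [0.344 0.018 1.043] [[0.36, -0.93, -0.0], [-0.91, -0.35, -0.22], [0.21, 0.08, -0.97]] [[399.0, 0.0, 257.0], [0.0, 399.0, 185.0], [0.0, 0.0, 1.0]]
```

View pics/scene0.png

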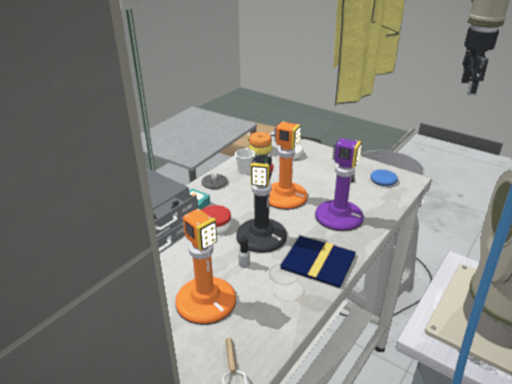

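View pics/top0.png

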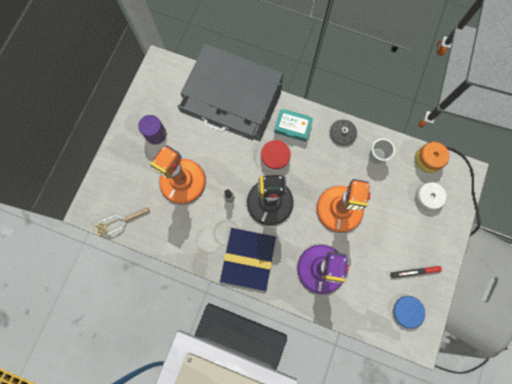

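The black stand is at about (270,203) in top and (262,235) in scene, between two orange stands and a purple one. The panel is nearer the robot and the tin is behind it. I'll zoom in for the mark and lens.

```bash
cat > h.py <<'E'
import numpy as np
def ray(c,p):
    d=c["R"].T@np.linalg.inv(c["mtx"])@np.array([p[0],p[1],1.]); return -c["R"].T@c["t"],d
def plane(c,p,z):
    o,d=ray(c,p); return o+d*(z-o[2])/d[2]
def proj(c,X):
    q=c["mtx"]@(c["R"]@np.asarray(X,float)+c["t"]); return q[:2]/q[2]
E
python3 - <<'E'
import cv2,numpy as np
from h import *
t=np.load("top0.npz");s=np.load("scene0.npz")
a=cv2.resize(t["img"][155:240,220:320],None,fx=5,fy=5,interpolation=2)[:,:400+100]
b=cv2.resize(s["img"][145:255,225:305],None,fx=3.75,fy=3.75,interpolation=2)
b=cv2.copyMakeBorder(b,0,425-b.shape[0] if b.shape[0]<425 else 0,0,0,0)[:425]
cv2.imwrite("pics/z.png",np.hstack([a,b])[:,:,::-1]);print(a.shape,b.shape)
for p,z in(((270,203),.01),((262,222),.01),((270,175),.216),((249,260),.012),((276,155),.034),((228,194),.074)):print(p,plane(t,p,z).round(3))
for p in((182,181),(340,208),(322,269)):print('other',plane(t,p,.01).round(3))
E
```

```text
(425, 500, 3) (425, 300, 3)
(270, 203) [0.531 0.057 0.01 ]
(262, 222) [0.476 0.059 0.01 ]
(270, 175) [0.55  0.071 0.216]
(249, 260) [0.373 0.055 0.012]
(276, 155) [0.652 0.087 0.034]
(228, 194) [0.503 0.16  0.074]
other [0.502 0.297 0.01 ]
other [ 0.584 -0.118  0.01 ]
other [ 0.419 -0.126  0.01 ]
```

View pics/z.png

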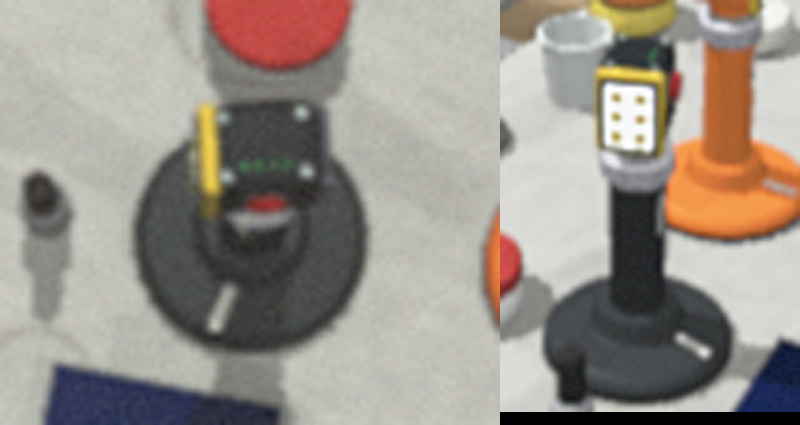

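```bash
python3 - <<'E'
import cv2,numpy as np
from h import *
t=np.load("top0.npz");s=np.load("scene0.npz")
T=lambda u,v,z:plane(t,(220+(u+.5)/5-.5,155+(v+.5)/5-.5),z)
S=lambda u,v:(225+(u-500)/3.75,145+v/3.75)
sc=[T(*p,.216) for p in((222,117),(227,176),(302,112),(306,170))]
c=np.mean(sc,0);print("head",c.round(4))
d=sc[0]+sc[1]-sc[2]-sc[3];al=np.arctan2(d[1],d[0]);print("lens az",al, "side", np.linalg.norm(sc[0]-sc[2]),np.linalg.norm(sc[0]-sc[1]))
a,b=T(235,288,.016),T(215,330,.013);m=b-a;print("mark",a.round(4),b.round(4),np.arctan2(m[1],m[0]), "from head axis",[np.arctan2(*(p-c)[1::-1]) for p in(a,b)],[np.linalg.norm((p-c)[:2]) for p in (a,b)])
# foot extents
for z in(.005,.012):
  P=[T(136,235,z),T(366,235,z),T(245,350,z)]
  A=np.array([[2*p[0],2*p[1],1] for p in P]);x=np.linalg.solve(A,[p[0]**2+p[1]**2 for p in P]);print("foot",z,x[:2].round(4),np.sqrt(x[2]+x[0]**2+x[1]**2))
for p in(S(678,335),S(708,355)):print("scene mark",[plane(s,p,z).round(4) for z in(.012,.018)])
# panel corners by mask
hsv=cv2.cvtColor(t["img"],cv2.COLOR_RGB2HSV)
print(proj(t,[*c[:2],.216]),proj(s,[*c[:2],.216]),proj(s,[*c[:2],0.0]))
E
```

```text
head [0.5349 0.0597 0.216 ]
lens az 2.0105300312110197 side 0.0342475752817174 0.025857055316084454
mark [0.5036 0.0568 0.016 ] [0.4798 0.0587 0.013 ] 3.06014829036329 from head axis [np.float64(-3.049550190061073), np.float64(-3.1244773964430745)] [np.float64(0.03146484498246479), np.float64(0.055197028181014636)]
foot 0.005 [0.5345 0.0593] 0.0607949486095989
foot 0.012 [0.5332 0.059 ] 0.06038491535870255
scene mark [array([0.5074, 0.0517, 0.012 ]), array([0.5033, 0.0579, 0.018 ])]
scene mark [array([0.4806, 0.0571, 0.012 ]), array([0.4767, 0.0633, 0.018 ])]
[272.45036834 183.33018118] [261.46492855 158.3174338 ] [261.28537939 235.68031368]
```

```bash
python3 -m pendant '[{"travel":[0,0,60],"angular":[0,0,0],"claw":85},{"travel":[0,0,60],"angular":[0,0,8],"claw":85},{"travel":[10,30,60],"angular":[0,0,8],"claw":85},{"travel":[20,45,0],"angular":[0,0,8],"claw":85},{"travel":[20,50,0],"angular":[0,0,8],"claw":85},{"travel":[20,50,0],"angular":[0,0,8],"claw":85},{"travel":[20,50,0],"angular":[0,0,8],"claw":85},{"travel":[20,50,0],"angular":[0,0,8],"claw":85},{"travel":[20,50,0],"angular":[0,0,8],"claw":85},{"travel":[20,50,0],"angular":[0,0,8],"claw":85},{"travel":[20,50,0],"angular":[0,0,8],"claw":85},{"travel":[20,50,0],"angular":[0,0,8],"claw":85}]'
python3 -m pendant '[{"travel":[20,50,0],"angular":[0,0,1],"claw":85},{"travel":[20,50,0],"angular":[0,0,0],"claw":85},{"travel":[20,45,0],"angular":[0,0,0],"claw":85},{"travel":[0,0,0],"angular":[0,0,0],"claw":85}]'
python3 - <<'E'
from rig import env
import cv2,numpy as np
o=env.get_obs();print({k:np.round(v,4).tolist() for k,v in o.items() if k in('time_s','joints','position','tcp_rot')})
for n in("wrist","top","scene"):
    c=env.read_camera(n);np.savez(f"{n}1.npz",**c)
    if n=="wrist":cv2.imwrite("pics/w1.png",c["img"][:,:,::-1]);print((-c["R"].T@c["t"]).round(3))
E
```

```text
time_s: 1.6
position: [0.4657, -0.0864, 0.4175]
tcp_rot: [-3.141, 0.0, 1.998]
contact_force: [0.6, -0.2, 0.1]
finger_gap: 0.0847
finger_force: 0.0
time_s: 2.1
position: [0.5255, 0.061, 0.4169]
tcp_rot: [-3.141, -0.002, 2.018]
contact_force: [0.1, -0.3, 0.1]
finger_gap: 0.0852
finger_force: 0.0
{'time_s': 2.1, 'joints': [0.445, 0.1468, -0.7325, 1.3601, 0.0961, 1.6724, 0.1744], 'position': [0.5255, 0.061, 0.4169], 'tcp_rot': [-3.1412, -0.0024, 2.0177]}
[0.49  0.135 0.549]
```

View pics/w1.png

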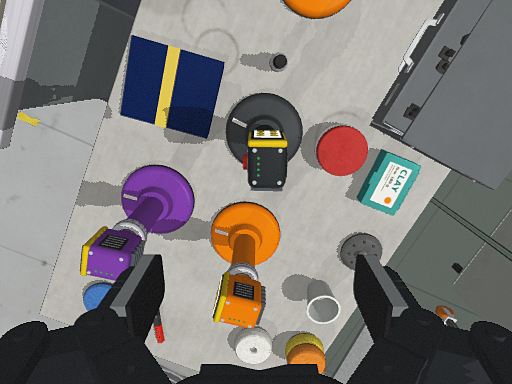

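Wrist view: foot centred near (264,130), with its mark at (238,121). The head top is near (267,168), with the lens up-image and the button at its left (246,162). I'll zoom for precise points.

```bash
python3 - <<'E'
import cv2,numpy as np
w=np.load("wrist1.npz")
cv2.imwrite("pics/w1z.png",cv2.resize(w["img"][88:193,220:308],None,fx=5.7,fy=5.7,interpolation=2)[:,:,::-1])
E
```

```text
(no output)
```

View pics/w1z.png

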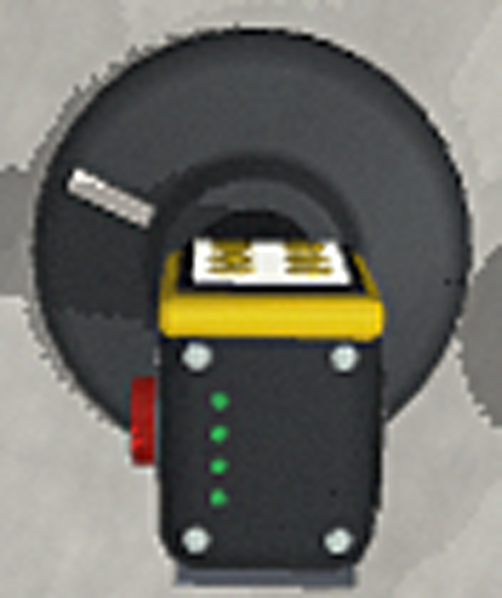

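```bash
python3 - <<'E'
import numpy as np
from h import *
w=np.load("wrist1.npz");t=np.load("top1.npz")
T=lambda u,v,z:plane(w,(220+(u+.5)/5.7-.5,88+(v+.5)/5.7-.5),z)
sc=[T(*p,.216) for p in((198,357),(344,357),(196,540),(339,540))]
c=np.mean(sc,0);print("head",c.round(4));d=sc[0]+sc[1]-sc[2]-sc[3];print("lens az",np.arctan2(d[1],d[0]))
e=[T(161,480,.216),T(382,480,.216)];print("mid sides",np.mean(e,0).round(4),np.linalg.norm(e[0]-e[1]))
for z in(.004,.010,.016):
  a,b=T(150,218,z+.004),T(75,180,z);m=b-a
  P=[T(*q,z) for q in((35,245),(470,245),(255,28),(100,98),(410,98))]
  A=np.array([[2*p[0],2*p[1],1] for p in P]);x=np.linalg.lstsq(A,np.array([p[0]**2+p[1]**2 for p in P]),rcond=None)[0]
  print(z,"mark",a.round(4),b.round(4),np.arctan2(m[1],m[0])%6.283,"foot",x[:2].round(4),np.sqrt(x[2]+x[0]**2+x[1]**2).round(4),"az",[np.arctan2(*(q[:2]-x[:2])[::-1])%6.283 for q in(a,b)],[np.arctan2(*(q-c)[1::-1])%6.283 for q in(a,b)])
E
```

```text
head [0.5357 0.0581 0.216 ]
lens az 2.0063216914670066
mid sides [0.5385 0.0533 0.216 ] 0.03982343408563756
0.004 mark [0.5049 0.056  0.008 ] [0.4816 0.056  0.004 ] 3.143832435010357 foot [0.5359 0.0585] 0.0616 az [np.float64(3.220086306883526), np.float64(3.187385339864521)] [np.float64(3.208740272378584), np.float64(3.1808183097025644)]
0.01 mark [0.5047 0.0569 0.014 ] [0.4817 0.0568 0.01  ] 3.144111236532077 foot [0.5353 0.0593] 0.0609 az [np.float64(3.219874536360906), np.float64(3.1873853398645102)] [np.float64(3.1802160494174405), np.float64(3.164817190291843)]
0.016 mark [0.5046 0.0578 0.02  ] [0.4818 0.0577 0.016 ] 3.144396350021371 foot [0.5348 0.0602] 0.0602 az [np.float64(3.2196580050336703), np.float64(3.187385339864527)] [np.float64(3.151938098041637), np.float64(3.1487509053558758)]
```

```bash
python3 -m pendant '[{"travel":[10,-2,-50],"angular":[0,0,-0.5],"claw":85},{"travel":[0,0,-50],"angular":[0,0,0],"claw":85},{"travel":[0,0,-50],"angular":[0,0,0],"claw":85},{"travel":[0,0,-30],"angular":[0,0,0],"claw":70},{"travel":[0,0,-20],"angular":[0,0,0],"claw":60},{"travel":[0,0,0],"angular":[0,0,0],"claw":52},{"travel":[0,0,0],"angular":[0,0,0],"claw":52},{"travel":[0,0,0],"angular":[0,0,0],"claw":52},{"travel":[0,0,0],"angular":[0,0,0],"claw":52}]'
python3 - <<'E'
from rig import env
import cv2,numpy as np
c=env.read_camera("scene");np.savez("scene2.npz",**c)
t=env.read_camera("top")
a=cv2.resize(c["img"][90:190,210:310],None,fx=4,fy=4,interpolation=2)
b=cv2.resize(t["img"][135:235,220:320],None,fx=4,fy=4,interpolation=2)
cv2.imwrite("pics/s2.png",np.hstack([a,b])[:,:,::-1])
E
```

```text
time_s: 3.38
position: [0.5358, 0.055, 0.2183]
tcp_rot: [3.141, 0.001, 2.002]
contact_force: [0.2, -0.0, -0.9]
finger_gap: 0.0519
finger_force: 0.0
```

View pics/s2.png

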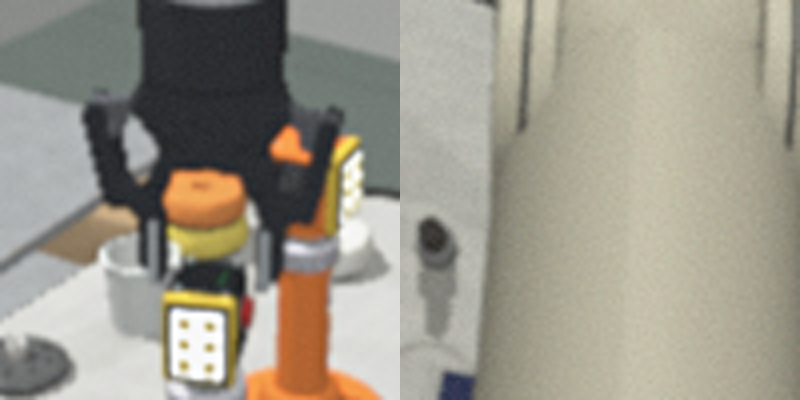

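```bash
python3 - <<'E'
import numpy as np
from h import *
s=np.load("scene2.npz")
c=np.array([.5358,.055,0]);y=np.array([np.cos(3.577),np.sin(3.577),0])
for k,p in((1,(277,162.5)),(-1,(248,158.7))):
  for r in (.026,.034):
    for z in(.200,.206,.212,.218): print(k,r,z,proj(s,c+k*r*y+[0,0,z]).round(1),p)
E
```

```text
1 0.026 0.2 [274.  164.8] (277, 162.5)
1 0.026 0.206 [274.  162.5] (277, 162.5)
1 0.026 0.212 [274.1 160.1] (277, 162.5)
1 0.026 0.218 [274.1 157.7] (277, 162.5)
1 0.034 0.2 [277.6 165.2] (277, 162.5)
1 0.034 0.206 [277.6 162.8] (277, 162.5)
1 0.034 0.212 [277.7 160.4] (277, 162.5)
1 0.034 0.218 [277.7 158. ] (277, 162.5)
-1 0.026 0.2 [250.9 162.6] (248, 158.7)
-1 0.026 0.206 [250.8 160.2] (248, 158.7)
-1 0.026 0.212 [250.8 157.9] (248, 158.7)
-1 0.026 0.218 [250.8 155.5] (248, 158.7)
-1 0.034 0.2 [247.3 162.3] (248, 158.7)
-1 0.034 0.206 [247.3 159.9] (248, 158.7)
-1 0.034 0.212 [247.3 157.5] (248, 158.7)
-1 0.034 0.218 [247.2 155.1] (248, 158.7)
```

```bash
python3 -m pendant '[{"travel":[0,4,0],"angular":[0,0,0],"claw":52},{"travel":[0,0,0],"angular":[0,0,0],"claw":45},{"travel":[0,0,0],"angular":[0,0,0],"claw":36},{"travel":[0,0,0],"angular":[0,0,0],"claw":36},{"travel":[0,0,0],"angular":[0,0,0],"claw":36},{"travel":[0,0,0],"angular":[0,0,0],"claw":36}]'
```

```text
time_s: 4.22
position: [0.5356, 0.0592, 0.218]
tcp_rot: [3.141, 0.0, 2.003]
contact_force: [-1.4, 1.0, 6.4]
finger_gap: 0.0379
finger_force: 60.5
```

```bash
python3 -m pendant '[{"travel":[0,0,0],"angular":[0,0,3],"claw":36},{"travel":[0,0,0],"angular":[0,0,6],"claw":36},{"travel":[0,0,0],"angular":[0,0,6],"claw":36},{"travel":[0,0,0],"angular":[0,0,6],"claw":36},{"travel":[0,0,0],"angular":[0,0,6],"claw":36},{"travel":[0,0,0],"angular":[0,0,6],"claw":36},{"travel":[0,0,0],"angular":[0,0,6],"claw":36},{"travel":[0,0,0],"angular":[0,0,6],"claw":36},{"travel":[0,0,0],"angular":[0,0,6],"claw":36},{"travel":[0,0,0],"angular":[0,0,6],"claw":36},{"travel":[0,0,0],"angular":[0,0,6],"claw":36},{"travel":[0,0,0],"angular":[0,0,3],"claw":36}]'
python3 - <<'E'
from rig import env
import cv2,numpy as np
c=env.read_camera("scene");np.savez("scene3.npz",**c)
t=env.read_camera("wrist");np.savez("wrist3.npz",**t)
a=cv2.resize(c["img"][120:240,210:330],None,fx=4,fy=4,interpolation=2)
b=cv2.resize(t["img"],(320,240))
cv2.imwrite("pics/s3.png",np.hstack([a,cv2.copyMakeBorder(b,0,240,0,0,0)])[:,:,::-1])
E
```

```text
time_s: 5.72
position: [0.5356, 0.059, 0.218]
tcp_rot: [3.142, 0.0, -3.127]
contact_force: [-2.3, 0.8, 5.8]
finger_gap: 0.0378
finger_force: 60.5
```

View pics/s3.png

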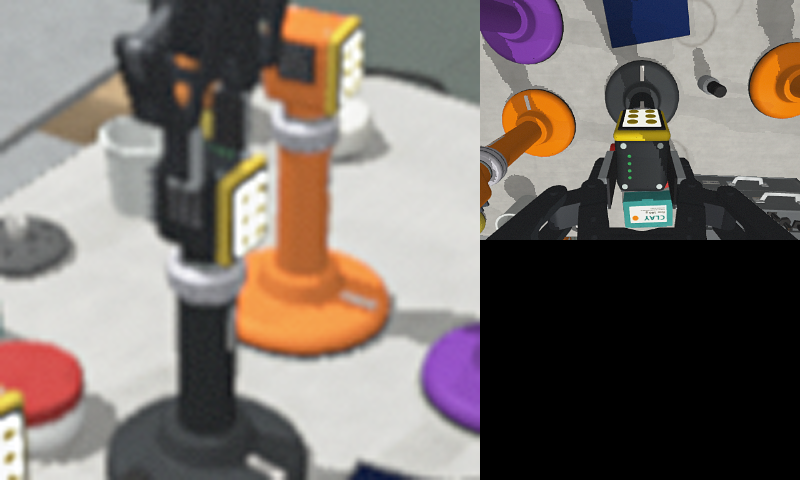

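The gripper turned the lamp with it. In the wrist view the mark (about 259,118 full-res) stands straight above the lens. I'll check that numerically.

```bash
python3 - <<'E'
import cv2,numpy as np
from h import *
w=np.load("wrist3.npz");g=cv2.cvtColor(w["img"],cv2.COLOR_RGB2GRAY)
A=np.array([.5356,.059])
for (x0,x1,y0,y1),z in(((235,285,95,150),.013),((215,310,220,310),.216)):
  m=(g[y0:y1,x0:x1]>130).astype(np.uint8)
  n,l,s,c=cv2.connectedComponentsWithStats(m)
  for i in range(1,n):
    if s[i,4]<6:continue
    ys,xs=np.where(l==i);p=c[i]+[x0,y0];P=plane(w,p,z)
    q=np.c_[xs+x0,ys+y0].astype(np.float32);vx,vy,cx,cy=cv2.fitLine(q,2,0,.01,.01).ravel()
    a,b=[plane(w,(cx+k*vx,cy+k*vy),z) for k in(-6,6)];d=a-b
    print(p.round(1),s[i],P.round(4),"az from axis",round(float(np.arctan2(*(P[:2]-A)[::-1])%6.283),3),"line az",round(float(np.arctan2(d[1],d[0])%3.1416),3))
E
```

```text
[236.1  97.8] [ 0  1  4  4 11] [0.4751 0.0352 0.013 ] az from axis 3.515 line az 0.772
[282.7  95.7] [46  0  4  3  9] [0.4723 0.0803 0.013 ] az from axis 2.818 line az 1.364
[258.7 116.6] [ 21  10   7  25 145] [0.4926 0.0574 0.013 ] az from axis 3.179 line az 0.02
[240.  222.4] [  0   0  57   6 294] [0.5137 0.0495 0.216 ] az from axis 3.552 line az 1.59
[286.  220.4] [58  0 26  3 37] [0.5124 0.0694 0.216 ] az from axis 2.72 line az 1.578
[307.3 222.7] [89  0  6  8 31] [0.5133 0.0787 0.216 ] az from axis 2.416 line az 0.425
[229.2 233.1] [10  9 10  9 72] [0.5189 0.0447 0.216 ] az from axis 3.849 line az 0.986
[288.2 233.2] [69  9  9  9 60] [0.5185 0.0707 0.216 ] az from axis 2.543 line az 2.091
[306.3 238.7] [90 16  5  5 15] [0.5211 0.0788 0.216 ] az from axis 2.204 line az 0.773
[238.3 249.5] [21 28  5  4 13] [0.5269 0.0487 0.216 ] az from axis 4.013 line az 1.111
[238.8 261.5] [22 40  5  4 15] [0.5331 0.0489 0.216 ] az from axis 4.469 line az 1.63
[239.1 273. ] [22 51  5  5 14] [0.5391 0.049  0.216 ] az from axis 5.051 line az 1.361
[239.6 284.3] [23 63  4  4 11] [0.5452 0.0493 0.216 ] az from axis 5.489 line az 0.404
[219.6 302.8] [  0  71  13  19 138] [0.5556 0.0397 0.216 ] az from axis 5.516 line az 0.217
[231.2 298.3] [12 75  9  8 58] [0.553  0.0453 0.216 ] az from axis 5.615 line az 1.352
[286.3 298.2] [67 75 10  8 60] [0.5525 0.0713 0.216 ] az from axis 0.628 line az 1.589
[295.5 302.7] [79 82  4  2  6] [0.555  0.0758 0.216 ] az from axis 0.713 line az 1.587
```

Lens azimuth is 3.159 against the mark's 3.155–3.162, so they are aligned. Next: release, go down 30 mm, and squeeze at button height.

```bash
python3 -m pendant '[{"travel":[0,0,0],"angular":[0,0,0],"claw":62},{"travel":[0,0,0],"angular":[0,0,0],"claw":62},{"travel":[0,0,0],"angular":[0,0,0],"claw":62},{"travel":[0,0,-15],"angular":[0,0,0],"claw":62},{"travel":[0,0,-15],"angular":[0,0,0],"claw":62},{"travel":[0,0,0],"angular":[0,0,0],"claw":62}]'
python3 - <<'E'
from rig import env
import cv2,numpy as np
from h import *
t=env.read_camera("wrist");np.savez("wrist4.npz",**t);g=cv2.cvtColor(t["img"],cv2.COLOR_RGB2GRAY)
cv2.imwrite("pics/w4.png",t["img"][:,:,::-1])
E
```

```text
time_s: 6.58
position: [0.5345, 0.0588, 0.1858]
tcp_rot: [3.141, -0.003, -3.129]
contact_force: [-0.1, -0.2, 0.1]
finger_gap: 0.0619
finger_force: 0.0
```

View pics/w4.png

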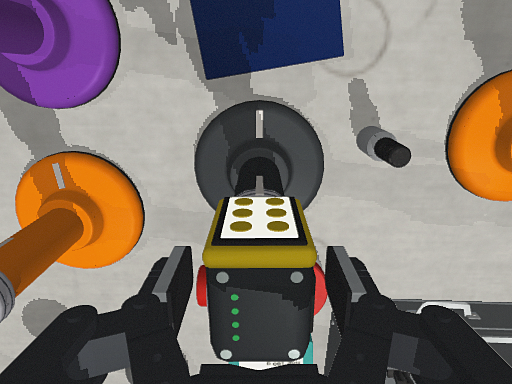

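The lamp stayed aligned: screws at (222,277), (297,277), (226,354) and (293,354), mark straight ahead at (259,124). The jaws straddle the head, with the red button at left (203,285); the red at right is the tin lid behind it. Squeeze.

```bash
python3 -m pendant '[{"travel":[0,0,2],"angular":[0,0,0],"claw":50},{"travel":[0,0,0],"angular":[0,0,0],"claw":45},{"travel":[0,0,0],"angular":[0,0,0],"claw":36},{"travel":[0,0,0],"angular":[0,0,0],"claw":36},{"travel":[0,0,0],"angular":[0,0,0],"claw":36},{"travel":[0,0,0],"angular":[0,0,0],"claw":36}]'
```

```text
time_s: 7.38
position: [0.5359, 0.0589, 0.1906]
tcp_rot: [-3.141, 0.001, -3.129]
contact_force: [-2.0, -2.6, 6.4]
finger_gap: 0.0391
finger_force: 60.1
```

```bash
python3 -m pendant '[{"travel":[0,0,2],"angular":[0,0,0],"claw":36},{"travel":[0,0,4],"angular":[0,0,0],"claw":36},{"travel":[0,0,4],"angular":[0,0,0],"claw":36},{"travel":[0,0,0],"angular":[0,0,0],"claw":36}]'
```

```text
time_s: 7.88
position: [0.5357, 0.0588, 0.2001]
tcp_rot: [-3.141, 0.001, -3.129]
contact_force: [2.9, -2.5, -1.7]
finger_gap: 0.039
finger_force: 60.8
```

```bash
python3 -m pendant '[{"travel":[0,0,6],"angular":[0,0,0],"claw":36},{"travel":[0,0,8],"angular":[0,0,0],"claw":36},{"travel":[0,0,8],"angular":[0,0,0],"claw":36},{"travel":[0,0,8],"angular":[0,0,0],"claw":36},{"travel":[0,0,8],"angular":[0,0,0],"claw":36},{"travel":[0,0,8],"angular":[0,0,0],"claw":36},{"travel":[0,0,8],"angular":[0,0,0],"claw":36},{"travel":[0,0,8],"angular":[0,0,0],"claw":36},{"travel":[0,0,8],"angular":[0,0,0],"claw":36},{"travel":[0,0,8],"angular":[0,0,0],"claw":36},{"travel":[0,0,6],"angular":[0,0,0],"claw":36},{"travel":[0,0,0],"angular":[0,0,0],"claw":36}]'
```

```text
time_s: 9.38
position: [0.5355, 0.059, 0.2841]
tcp_rot: [-3.141, 0.0, -3.129]
contact_force: [3.2, -4.2, -3.3]
finger_gap: 0.0394
finger_force: 61.2
```

```bash
python3 -m pendant '[{"travel":[0,0,2],"angular":[0,0,0],"claw":36},{"travel":[0,0,2],"angular":[0,0,0],"claw":36},{"travel":[0,0,1],"angular":[0,0,0],"claw":36},{"travel":[0,0,0],"angular":[0,0,0],"claw":36}]'; python3 -m pendant '[{"travel":[0,0,1],"angular":[0,0,0],"claw":36},{"travel":[0,0,0],"angular":[0,0,0],"claw":36}]';python3 -m pendant '[{"travel":[0,0,1],"angular":[0,0,0],"claw":36},{"travel":[0,0,0],"angular":[0,0,0],"claw":36}]'
```

```text
time_s: 9.88
position: [0.5355, 0.059, 0.2887]
tcp_rot: [3.142, 0.0, -3.129]
contact_force: [2.9, -3.4, -2.8]
finger_gap: 0.0392
finger_force: 61.0
time_s: 10.12
position: [0.5355, 0.059, 0.2897]
tcp_rot: [3.142, -0.0, -3.129]
contact_force: [3.6, -3.6, -2.8]
finger_gap: 0.0395
finger_force: 61.1
time_s: 10.38
position: [0.5355, 0.059, 0.2907]
tcp_rot: [3.142, 0.0, -3.129]
contact_force: [2.9, -2.1, -2.8]
finger_gap: 0.0394
finger_force: 61.1
```

```bash
python3 -m pendant '[{"travel":[0,0,1],"angular":[0,0,0],"claw":36},{"travel":[0,0,0],"angular":[0,0,0],"claw":36}]'; python3 -m pendant '[{"travel":[0,0,0.5],"angular":[0,0,0],"claw":36},{"travel":[0,0,0],"angular":[0,0,0],"claw":36}]'
python3 - <<'E'
from rig import env
import cv2,numpy as np
c=env.read_camera("scene")
a=cv2.resize(c["img"][90:240,190:340],None,fx=3.8,fy=3.8,interpolation=2)
cv2.imwrite("pics/s5.png",a[:,:,::-1])
E
```

```text
time_s: 10.62
position: [0.5353, 0.059, 0.2912]
tcp_rot: [3.141, -0.001, -3.129]
contact_force: [3.2, -3.9, -8.5]
finger_gap: 0.0394
finger_force: 61.9
time_s: 10.88
position: [0.5352, 0.0589, 0.2913]
tcp_rot: [3.141, -0.001, -3.129]
contact_force: [3.9, -2.9, -15.8]
finger_gap: 0.0392
finger_force: 61.9
```

View pics/s5.png

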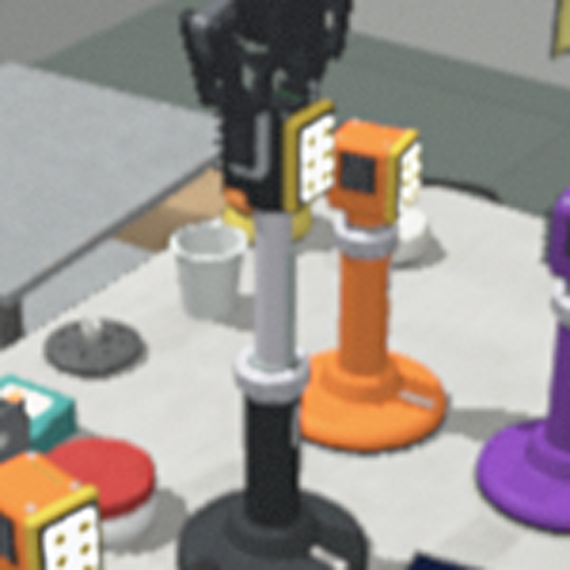

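The inner tube is fully drawn out, with the head 100 mm up. The upward push has jumped, so the lamp is against the end stop with the grip still squeezing. Handing in.

```bash
python3 -c "
from rig import env
print(env.hand_in())"
```

```text
the job is handed in; nothing more can be done
None
```

I turned the lamp to the white mark while it was fully down, squeezed the red button, drew the lamp up to the second stop and handed in at about 11 s, with the gripper still holding it there and the button squeezed in; the panel, tin and bottle were not touched.

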